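Re-index the side stop of a paper gauge

ROBOT

A 6-joint arm with a two-finger parallel gripper is mounted at the origin on a cart in front of the work surface, level with it; the furniture and walls round the work are solid. World frame = base frame: x ahead of the robot, y to its left, z up, the work surface at z = 0. Lengths are in m, angles in rad, forces in N, time in s.
With the tool pointing down it reaches from about 0.375 to 0.975 m from the base axis. Payload 3.8 kg.
Tool frame: the origin (TCP) lies at the very end of the fingers, on their centre line; the grasp point (between the pads) lies 19 mm behind it; z points along the fingers, y is the line along which they close (so a half turn about z gives the same grasp; the last joint's range is limited). The gripper opens to 85 mm and grips with 20 to 120 N. Pads are 22 mm wide; open, the fingers measure 114 mm over their backs; the gripper's body (76 mm by 85 mm) begins 54 mm behind the grasp point. The pads swing forward as they close: fully open they stand 13 mm farther back than shut.
Start: joints at [1.227, 0.264, 1.604, -0, 1.274, -0.037], TCP at [0.204, 0.643, 0.231] pointing down, gripper open.
Joint ranges: [-2.63, 2.63], [-0.94, 2.18], [0.31, 2.57], [-1.31, 4.45], [0, 2.66], [-2.55, 2.55]. Speed limits (rad/s): [2.57, 2.57, 3.14, 3.14, 3.14, 3.14].

INTERFACE

Orientations are given as a rotation vector (axis times angle).
In Python, from workcell import monitor, viewer, workorder gives the robot as it stands.
- The arm moves only by the tool jog_arm, never from a script. Its argument "commands" is a list of rows, each an object with "travel": the shift along the tool's x, y, z in mm, a list of three; "rot": the turn, a rotation vector about the tool's x, y, z in degrees, a list of three; "claw": the closure in counts, from 0 (fully open) to 255 (shut). A call has exactly 5 rows; each row shifts and turns the commanded pose from where the row before left it, along the tool's axes as they then stand; what a row does not reach is not made up. A row lasts 1/10 s, in which the tool goes at most 50 mm and 8.59 degrees, less where a joint would pass 70% of its speed; a pose out of reach is approached as far as the arm can. A call is refused whole if a number of a shift passes 50 or a number of a turn 8.59, either way. A call with a gripper value outside its range is refused whole. The fingers move at their own pace and stop on an object; "force" is the grip in N (left out, the last holds). Time passes only in rows, so rows that do not move let the fingers close, or fill a call up. It gives the time, the measured TCP pose, the force, the opening and the grip force at its end, in the units of the state.
- monitor.read_state(): the state, without advancing time (a new reading comes with each control period).
- viewer.read_camera(name): name is "side" or "top"; returns a dict with "color" (480x640x3 uint8, blue, green, red), "camera_matrix" (3x3 intrinsics, pixels), "k1" (the pictures are not rectified: a ray, as slopes to the right and down, at radius r is drawn at 1 + k1 r^2 times it, then the intrinsics apply), "R" (3x3) and "t" (3): a world point X has camera coordinates R X + t. Camera axes: x right, y down, z forward; pixel columns grow to the right and rows downward; lengths in m; the calibration is good to about 2 mm. A picture is of the moment at which its call begins. There is no depth.
- workorder.finish_job(): hands the job in; it is judged then, once.
The state is a dict: "time": time; "q": joint angles; "joint_vel": joint speeds; "joint_torque": joint torques, N m; "tool_pos": TCP position; "tcp_rot": TCP orientation; "wrist_force": force on the tool from outside, world axes, zero at the start; "torque": the same for the moment, N m; "width": opening from 0.0 (shut) to 1.0 (fully open); "grip_force": force on a finger pad.
Only numpy, scipy, OpenCV 4.12 (cv2) and the standard library are available. Lean on these libraries where they do the work, as an engineer would, in place of code of your own. Each camera call takes 0.05 s, during which the arm holds its last target. There are 200 camera calls.

TASK

Set the paper gauge's blue side stop to the format of the green tab: pull up its black plunger knob, slide the stop along the bar until it stands at the green tab, and let the pin go fully home in the hole nearest that tab, feeling for the hole as needed. Work the stop gently, never forcing the pin against the bar, and leave the other things on the desk where they are.

Things in the scene. Friction and masses are not known exactly. Their poses are not given: they have to be found in the camera images.
- knob (a point): Middle of the plunger knob: upright black cylinder with a red top, 24 mm in diameter, 28 mm tall, free all round; a 22 mm wide steel sleeve starts 18 mm below this point (knob home), the blue stop's 44 x 50 mm top face 32 mm below. Moves with knob and stop. z up, y along the bar (the way the stop slides). The pin, 8 mm thick with a flat end, is straight below, on the knob's axis.
- plunger (a joint): How far knob and pin are pulled up, m: 0 fully home, 0.014 the upper end of its travel. A spring pushes it down with 4.4 N at 0 to 7.2 N at 0.014. The pin dips 7 mm into a hole: above 0.007 it is clear of the bar; resting on the bar between holes it reads 0.007. The pin and the bar must never bear on each other with more than 15 N.
- stop (a joint): Position of the blue stop (and knob) along the bar, m, 0 to 0.195, growing along the bar's +y. It slides with 2.5 N of friction. It starts at 0.006 to 0.042, with the pin down in a 72 mm long parking slot near the bar's -y end; the holes follow, nominally at 0.10, 0.14 and 0.18.
- index_bar: Fixed bar, 24 x 290 x 12 mm, long along y; origin: middle of its underside, z up; top 22 mm above the desk, under the knob's axis. In it a steel strip with three square holes, 10.5 mm wide (pin play 1.25 mm each side), 40 mm apart, solid between. They lie level with the tabs only nominally: the strip may be shifted up to 9 mm either way along the bar, unmeasured.
- green_tab: Green tab (fixed), 8 x 14 x 16 mm, on the board's rear edge 19.5 mm beyond the bar's centre line (its +x side), beside one of the three holes. Origin: middle of its underside; y along the bar like the bar's own. The wanted hole is the one nearest it.
- yellow_tab: Yellow tab (fixed), same size and frame, beside another hole.
- red_tab: Red tab (fixed), same size and frame, beside the remaining hole.
- phone: Loose phone lying near the desk's front edge, 150 x 74 x 10 mm: leave alone.
- eraser: Loose blue-sleeved eraser, 22 x 42 x 13 mm: leave alone.
- dropper: Small loose dropper bottle, 34 mm wide, 102 mm tall: leave alone.
- staple_box: Loose tan box, 30 x 52 x 21 mm, right rear: leave alone.
- glue_stick: Loose standing glue stick, 26 mm wide, 89 mm tall, right rear: leave alone.

How it is judged:
By the outcome, as a careful person would: the job done as asked, in the order asked, and still so for the second after the job is handed in, with the robot touching nothing.
It also fails if it takes over 45 s, if anything falls off the work surface, if the arm or the gripper's body presses on something with over 40 N, if the wrist force passes 120 N, or if a joint passes its speed limit or range.

## Working session

There is one attempt and no reset: what is moved stays moved. The work goes in short steps, Python scripts to look and compute and a tool call to move; the robot and the scene stay as the last step left them, time stands still between calls to the robot, and variables do not carry over. Pictures are saved under pics/ and viewed, at most 10 in all, crops included, and the job is handed in when it is done.

Besides the shell and the picture viewer there is one more tool, called after "Request:" in YAML: its name, and indented under it one key for each argument. jog_arm: Moves the arm, as the interface text tells. Its arguments: {"type":"object","properties":{"commands":{"type":"array","items":{"type":"object","properties":{"travel":{"type":"array","items":{"type":"number"}},"rot":{"type":"array","items":{"type":"number"}},"claw":{"type":"number"}}}},"force":{"type":"number"}},"required":["commands"]}

```bash
mkdir -p pics; cat > h.py <<'E'
import numpy as np, cv2
from workcell import monitor, viewer, workorder
from scipy.spatial.transform import Rotation as Ro
def cam(n): return viewer.read_camera(n)
def ray(c,u,v):
    K=c["camera_matrix"]; d=np.array([c["k1"],0,0,0,0.])
    p=cv2.undistortPoints(np.array([[[u,v]]],float),K,d)[0,0]
    R=np.array(c["R"]);t=np.array(c["t"])
    return -R.T@t, R.T@np.array([p[0],p[1],1])
def onz(c,u,v,z):
    o,d=ray(c,u,v); return o+d*(z-o[2])/d[2]
def tri(c1,p1,c2,p2):
    o1,d1=ray(c1,*p1);o2,d2=ray(c2,*p2)
    s=np.linalg.lstsq(np.stack([d1,-d2],1),o2-o1,rcond=None)[0]
    a=o1+d1*s[0];b=o2+d2*s[1];return (a+b)/2,np.linalg.norm(a-b)
def proj(c,X):
    R=np.array(c["R"]);t=np.array(c["t"]);p=R@np.array(X)+t;x=p[:2]/p[2];x=x*(1+c["k1"]*(x@x))
    K=c["camera_matrix"];return np.array([K[0,0]*x[0]+K[0,2],K[1,1]*x[1]+K[1,2]])
E
python3 - <<'E'
from h import *
for n in("top","side"):
    c=cam(n); cv2.imwrite(f"pics/{n}0.png",c["color"]); print(n,-np.array(c["R"]).T@c["t"],c["k1"]); print(np.round(c["R"],2))
s=monitor.read_state(); print(s)
E
```

```text
top [ 0.47698343 -0.02960459  0.93722405] 0.014038180162173093
[[-0.03 -1.   -0.03]
 [-1.    0.03 -0.08]
 [ 0.09  0.02 -1.  ]]
side [0.50465863 0.75867622 0.79955248] 0.047763020273330084
[[-1.   -0.05 -0.01]
 [-0.03  0.69 -0.72]
 [ 0.04 -0.72 -0.69]]
{'time': 0.1, 'q': array([ 1.22706782e+00,  2.64719973e-01,  1.60524662e+00, -9.24825498e-06,
        1.27372857e+00, -3.68795629e-02]), 'joint_vel': array([-0.0004601 , -0.00057264, -0.00253938, -0.00014455, -0.0007905 ,
       -0.00057372]), 'joint_torque': array([ 8.34043976e-05, -5.16704249e+01, -3.68588734e+01, -1.41302858e-04,
        6.26970985e-03,  3.41254854e-06]), 'tool_pos': array([0.20365205, 0.64283797, 0.23005318]), 'tcp_rot': array([-0.48004453, -3.10430458,  0.00324522]), 'wrist_force': array([-0.2435087 , -0.50390929,  0.68400243]), 'torque': array([ 0.01045553,  0.03340288, -0.01984554]), 'grip_force': 0.0, 'width': 0.9979548903494291}
```

View pics/top0.png

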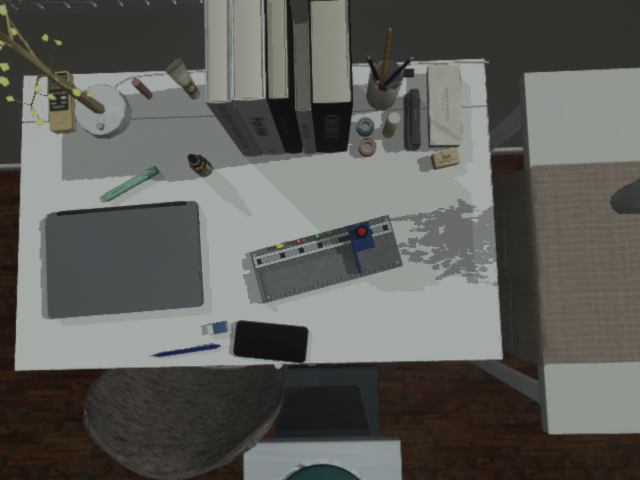

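View pics/side0.png

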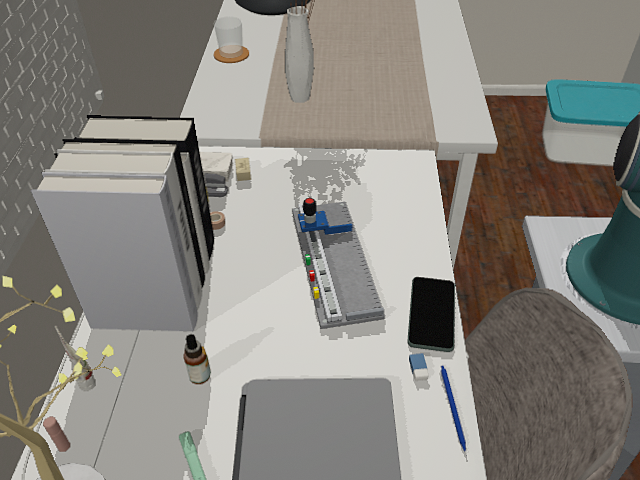

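The top view shows the knob's red top near (362,232). The tabs are green (318,237), red (299,241) and yellow (280,246), with the stop near the bar's right (-y) end. In the side view the knob is at (310,203) and the green tab at (308,258). Next I measure by colour.

```bash
python3 - <<'E'
from h import *
C={n:cam(n) for n in("top","side")}
box={"top":(250,215,405,265),"side":(285,190,350,330)}
P={}
for n,c in C.items():
    x0,y0,x1,y1=box[n]; im=c["color"][y0:y1,x0:x1]; h=cv2.cvtColor(im,cv2.COLOR_BGR2HSV)
    H,S,V=[h[...,i].astype(int) for i in range(3)]
    for k,m in dict(red=((H<8)|(H>172)),green=(H>45)&(H<85),yellow=(H>20)&(H<35)).items():
        m=(m&(S>120)&(V>70)).astype(np.uint8)
        nn,l,st,ce=cv2.connectedComponentsWithStats(m)
        for i in range(1,nn):
            if st[i,4]>4: print(n,k,st[i],ce[i]+[x0,y0]); P.setdefault((n,k),[]).append(ce[i]+[x0,y0])
for k in("green","yellow"): print(k,tri(C["top"],P["top",k][0],C["side"],P["side",k][0]))
for i in range(2): print("red",tri(C["top"],P["top","red"][i],C["side"],P["side","red"][i]))
for n in C:
    x0,y0,x1,y1=dict(top=(245,205,410,305),side=(280,185,390,335))[n]
    cv2.imwrite(f"pics/{n}_c.png",cv2.resize(C[n]["color"][y0:y1,x0:x1],None,fx=4 if n=="side" else 4.8,fy=4 if n=="side" else 4.8,interpolation=cv2.INTER_CUBIC))
E
```

```text
top red [108  13   8   7  42] [361.5        230.95238095]
top red [45 25  3  4  8] [296.   241.25]
top red [49 24  3  4  9] [300.11111111 240.11111111]
top green [64 20  3  3  5] [315.  236.2]
top yellow [30 29  4  4 12] [281.25 245.5 ]
top yellow [26 30  3  4  9] [277.11111111 246.44444444]
side red [20  8  9  6 38] [309.  200.5]
side red [24 80  5  2  9] [311.22222222 270.55555556]
side red [24 83  6  9 40] [311.8   276.725]
side green [20 64  4  2  6] [306.5 254.5]
side green [20 67  6  8 35] [307.88571429 260.6       ]
side yellow [28 97  5  3 11] [314.81818182 287.63636364]
side yellow [ 29 100   5   9  40] [316.075 294.1  ]
green (array([ 5.65085435e-01, -3.03921740e-04,  3.26123951e-02]), np.float64(0.003493647506807073))
yellow (array([0.54783043, 0.06963819, 0.02391797]), np.float64(0.001668789559720837))
red (array([ 0.56644548, -0.09125801,  0.08115026]), np.float64(0.00037112665028290684))
red (array([0.55522615, 0.03851426, 0.03282638]), np.float64(0.002207221283499401))
```

View pics/top_c.png

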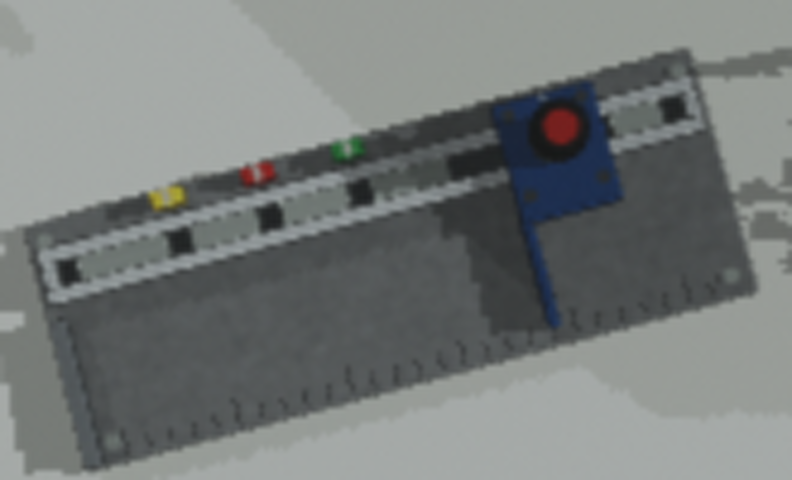

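The crop shows three dark square holes at crop pixels (361,192), (270,216) and (180,241), beside the green, red and yellow tabs. The stop's knob is at (560,127), and the end of the parking slot is visible at about (455,165). I measure the holes and bar direction.

```bash
cat > meas.py <<'E'
from h import *
c=cam("top"); g=cv2.cvtColor(c["color"],cv2.COLOR_BGR2GRAY).astype(float)
W=[]
for a,b in [(361,192),(270,216),(180,241)]:
    u,v=245+a/4.8,205+b/4.8; ui,vi=int(u),int(v)
    p=g[vi-4:vi+6,ui-4:ui+6]
    w=np.clip(75-p,0,None); yy,xx=np.mgrid[vi-4:vi+6,ui-4:ui+6]
    uu,vv=(w*xx).sum()/w.sum(),(w*yy).sum()/w.sum()
    print(ui,vi,uu,vv); W.append(onz(c,uu,vv,0.0215)); print(np.round(W[-1],4))
    if a==361: print(p.astype(int))
d=W[2]-W[0]; print(np.linalg.norm(d), np.degrees(np.arctan2(-d[0],d[1])))
yb=d/np.linalg.norm(d); k=onz(c,361.5,230.95,.081); print("knob",k,"travel to green hole",(W[0]-k)@yb,"lateral",np.cross(yb,W[0]-k)[2])
E
python3 meas.py
```

```text
320 245 319.7705345501956 244.64146023468058
[ 0.5467 -0.0093  0.0215]
[[113 104 102 100 100  97  87  82  76  81]
 [135 109  99  73  53  54  79  80  78  79]
 [105  66  51  41  37  43  77  81  81  81]
 [111  67  40  35  36  37  57  81  85  82]
 [112  82  45  36  35  36  50 102 109  90]
 [116 108  55  38  36  37  53 117 128 100]
 [116  91  54  50  57  61  83 135 147 140]
 [124 106  91 114 135 137 138 144 145 142]
 [135 142 140 140 144 144 140 142 139 124]
 [144 145 140 138 141 136 104  86  80  76]]
301 250 300.98542274052477 249.95043731778426
[0.5369 0.0295 0.0215]
282 255 282.17477203647417 254.85106382978722
[0.5279 0.0684 0.0215]
0.07989222092607529 13.634910784722758
knob [ 0.56627919 -0.09126459  0.081     ] travel to green hole 0.08429235929310311 lateral -0.00033566190046402725
```

```bash
cat > plan.py <<'E'
from h import *
import sys
a=np.radians(13.6); yb=np.array([-np.sin(a),np.cos(a),0]); T=np.stack([[-np.cos(a),-np.sin(a),0],yb,[0,0,-1]],1)
def go(X):
    s=monitor.read_state(); R=Ro.from_rotvec(s["tcp_rot"])
    print("t",round(s["time"],2),"rot deg",np.round(np.degrees((R.inv()*Ro.from_matrix(T)).as_rotvec()),2),"travel mm (target axes)",np.round(T.T@(np.array(X)-s["tool_pos"])*1000,1),"F",np.round(s["wrist_force"],1),"w",round(s["width"],3), "grip",round(s["grip_force"],1))
if __name__=="__main__": go([float(x) for x in sys.argv[1:4]])
E
python3 plan.py .5663 -.0913 .130
```

```text
t 0.25 rot deg [-6.000e-02 -2.000e-02 -3.118e+01] travel mm (target axes) [-179.7 -799.1  100.6] F [-1.1 -0.3 -0.9] w 1.007 grip 0.0
```

Request:
jog_arm:
  commands:
    - {"travel": [0, 0, 0], "rot": [0, 0, -6.24], "claw": 0}
    - {"travel": [0, 0, 0], "rot": [0, 0, -6.24], "claw": 0}
    - {"travel": [0, 0, 0], "rot": [0, 0, -6.24], "claw": 0}
    - {"travel": [0, 0, 0], "rot": [0, 0, -6.24], "claw": 0}
    - {"travel": [0, 0, 0], "rot": [0, 0, -6.24], "claw": 0}
  force: 40

```text
time: 0.75
tool_pos: [0.2038, 0.6434, 0.2311]
tcp_rot: [0.38, -3.118, 0.001]
wrist_force: [0.0, 0.5, 0.3]
width: 1.002
grip_force: 0.0
```

Request:
jog_arm:
  commands:
    - {"travel": [-9, -40, 0], "rot": [0, 0, 0], "claw": 0}
    - {"travel": [-9, -40, 0], "rot": [0, 0, 0], "claw": 0}
    - {"travel": [-9, -40, 0], "rot": [0, 0, 0], "claw": 0}
    - {"travel": [-9, -40, 0], "rot": [0, 0, 0], "claw": 0}
    - {"travel": [-9, -40, 0], "rot": [0, 0, 0], "claw": 0}

```text
time: 1.25
tool_pos: [0.2951, 0.4582, 0.2312]
tcp_rot: [-0.373, 3.119, -0.0]
wrist_force: [0.9, -0.2, 0.9]
width: 0.998
grip_force: 0.0
```

Request:
jog_arm:
  commands:
    - {"travel": [-9, -40, 0], "rot": [0, 0, 0], "claw": 0}
    - {"travel": [-9, -40, 0], "rot": [0, 0, 0], "claw": 0}
    - {"travel": [-9, -40, 0], "rot": [0, 0, 0], "claw": 0}
    - {"travel": [-9, -40, 0], "rot": [0, 0, 0], "claw": 0}
    - {"travel": [-9, -40, 0], "rot": [0, 0, 0], "claw": 0}

```text
time: 1.75
tool_pos: [0.3859, 0.2744, 0.2314]
tcp_rot: [-0.373, 3.119, 0.0]
wrist_force: [0.5, 1.0, -0.3]
width: 0.998
grip_force: 0.0
```

Request:
jog_arm:
  commands:
    - {"travel": [-9, -40, 0], "rot": [0, 0, 0], "claw": 0}
    - {"travel": [-9, -40, 0], "rot": [0, 0, 0], "claw": 0}
    - {"travel": [-9, -40, 0], "rot": [0, 0, 0], "claw": 0}
    - {"travel": [-9, -40, 0], "rot": [0, 0, 0], "claw": 0}
    - {"travel": [-9, -40, 0], "rot": [0, 0, 0], "claw": 0}

```text
time: 2.25
tool_pos: [0.4768, 0.0905, 0.2315]
tcp_rot: [-0.372, 3.119, 0.0]
wrist_force: [0.6, 0.3, -0.2]
width: 0.999
grip_force: 0.0
```

Request:
jog_arm:
  commands:
    - {"travel": [-9, -40, 0], "rot": [0, 0, 0], "claw": 0}
    - {"travel": [-9, -40, 0], "rot": [0, 0, 0], "claw": 0}
    - {"travel": [-9, -40, 0], "rot": [0, 0, 0], "claw": 0}
    - {"travel": [-9, -40, 0], "rot": [0, 0, 0], "claw": 0}
    - {"travel": [-9, -40, 0], "rot": [0, 0, 0], "claw": 0}

```text
time: 2.75
tool_pos: [0.5677, -0.0933, 0.2313]
tcp_rot: [-0.372, 3.119, 0.0]
wrist_force: [-0.6, -0.1, 0.6]
width: 1.001
grip_force: 0.0
```

```bash
python3 plan.py .5663 -.0913 .130; python3 - <<'E'
from h import *
c=cam("side");cv2.imwrite("pics/s1.png",c["color"])
E
```

```text
t 2.75 rot deg [0.   0.02 0.01] travel mm (target axes) [  0.9   2.3 101.3] F [-0.6 -0.1  0.6] w 1.001 grip 0.0
```

View pics/s1.png

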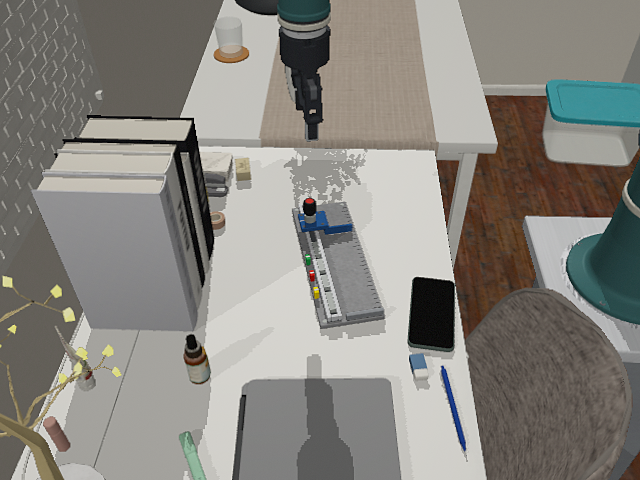

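The gripper is above the knob, with fingertips at (311,130) in the side view. Going down to grasp.

Request:
jog_arm:
  commands:
    - {"travel": [0.9, 2.3, 30], "rot": [0, 0, 0], "claw": 0}
    - {"travel": [0, 0, 30], "rot": [0, 0, 0], "claw": 0}
    - {"travel": [0, 0, 30], "rot": [0, 0, 0], "claw": 0}
    - {"travel": [0, 0, 25], "rot": [0, 0, 0], "claw": 0}
    - {"travel": [0, 0, 15], "rot": [0, 0, 0], "claw": 0}

```text
time: 3.3
tool_pos: [0.5641, -0.0892, 0.0987]
tcp_rot: [0.372, -3.116, -0.002]
wrist_force: [-0.9, 0.3, -0.1]
width: 1.003
grip_force: 0.0
```

Request:
jog_arm:
  commands:
    - {"travel": [0, 0, 15], "rot": [0, 0, 0], "claw": 0}
    - {"travel": [0, 0, 15], "rot": [0, 0, 0], "claw": 0}
    - {"travel": [0, 0, 10], "rot": [0, 0, 0], "claw": 60}
    - {"travel": [0, 0, 7], "rot": [0, 0, 0], "claw": 120}
    - {"travel": [0, 0, 0], "rot": [0, 0, 0], "claw": 140}

```text
time: 3.8
tool_pos: [0.5652, -0.0895, 0.0534]
tcp_rot: [0.372, -3.118, -0.001]
wrist_force: [-0.7, -0.1, -0.2]
width: 0.515
grip_force: 0.0
```

```bash
python3 plan.py .5663 -.0913 .054; python3 - <<'E'
from h import *
c=cam("top");d=cam("side")
a=cv2.resize(c["color"][190:290,300:420],(480,400),interpolation=2); b=cv2.resize(d["color"][130:230,270:350],(320,400),interpolation=2)
cv2.imwrite("pics/s2.png",np.hstack([a,b]))
E
```

```text
t 3.8 rot deg [ 0.04 -0.08  0.02] travel mm (target axes) [-0.6 -2.  -0.6] F [-0.7 -0.1 -0.2] w 0.515 grip 0.0
```

View pics/s2.png

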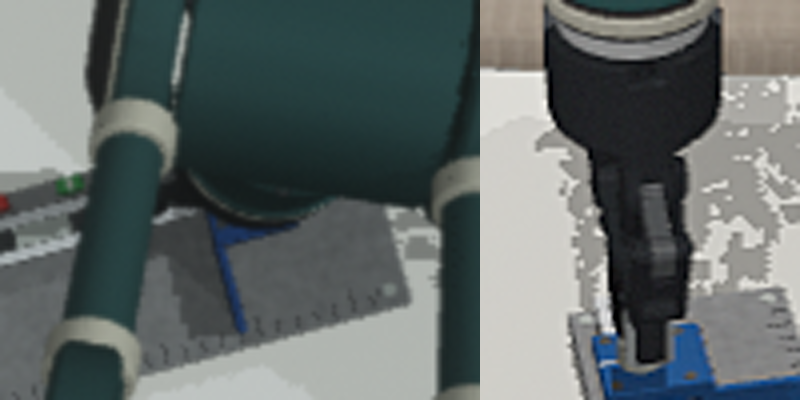

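The side crop shows the fingers straddling the knob, with the tips near (640,350) just above the blue stop. The top view is hidden by the arm. Next I centre by -2 mm along y and close.

Request:
jog_arm:
  commands:
    - {"travel": [-0.5, -2, 0], "rot": [0, 0, 0], "claw": 140}
    - {"travel": [0, 0, 0], "rot": [0, 0, 0], "claw": 200}
    - {"travel": [0, 0, 0], "rot": [0, 0, 0], "claw": 255}
    - {"travel": [0, 0, 0], "rot": [0, 0, 0], "claw": 255}
    - {"travel": [0, 0, 0], "rot": [0, 0, 0], "claw": 255}
  force: 40

```text
time: 4.4
tool_pos: [0.5676, -0.0917, 0.0553]
tcp_rot: [-0.372, 3.118, -0.001]
wrist_force: [-0.8, 0.3, 5.2]
width: 0.267
grip_force: 39.4
```

```bash
python3 plan.py .5663 -.0913 .054
```

```text
t 4.4 rot deg [-0.05  0.1   0.02] travel mm (target axes) [1.2 0.7 1.3] F [-0.8  0.3  5.2] w 0.267 grip 39.4
```

Request:
jog_arm:
  commands:
    - {"travel": [0, 0, -2], "rot": [0, 0, 0], "claw": 255}
    - {"travel": [0, 0, -2], "rot": [0, 0, 0], "claw": 255}
    - {"travel": [0, 0, -2], "rot": [0, 0, 0], "claw": 255}
    - {"travel": [0, 0, -2], "rot": [0, 0, 0], "claw": 255}
    - {"travel": [0, 0, -2], "rot": [0, 0, 0], "claw": 255}

```text
time: 4.9
tool_pos: [0.5673, -0.0916, 0.0637]
tcp_rot: [-0.372, 3.118, -0.001]
wrist_force: [5.1, -1.6, -6.3]
width: 0.263
grip_force: 39.4
```

Request:
jog_arm:
  commands:
    - {"travel": [0, 0, -1], "rot": [0, 0, 0], "claw": 255}
    - {"travel": [0, 0, 0], "rot": [0, 0, 0], "claw": 255}
    - {"travel": [0, 0, 0], "rot": [0, 0, 0], "claw": 255}
    - {"travel": [0, 0, 0], "rot": [0, 0, 0], "claw": 255}
    - {"travel": [0, 0, 0], "rot": [0, 0, 0], "claw": 255}

```text
time: 5.4
tool_pos: [0.5673, -0.0915, 0.0645]
tcp_rot: [-0.372, 3.118, -0.001]
wrist_force: [5.9, -0.6, -6.2]
width: 0.265
grip_force: 39.4
```

```bash
python3 plan.py .5663 -.0913 .054; python3 - <<'E'
from h import *
d=cam("side")
cv2.imwrite("pics/s3.png",cv2.resize(d["color"][175:245,280:360],(640,560),interpolation=2))
E
```

```text
t 5.4 rot deg [-0.03  0.06  0.02] travel mm (target axes) [ 0.9  0.4 10.5] F [ 5.9 -0.6 -6.2] w 0.265 grip 39.4
```

View pics/s3.png

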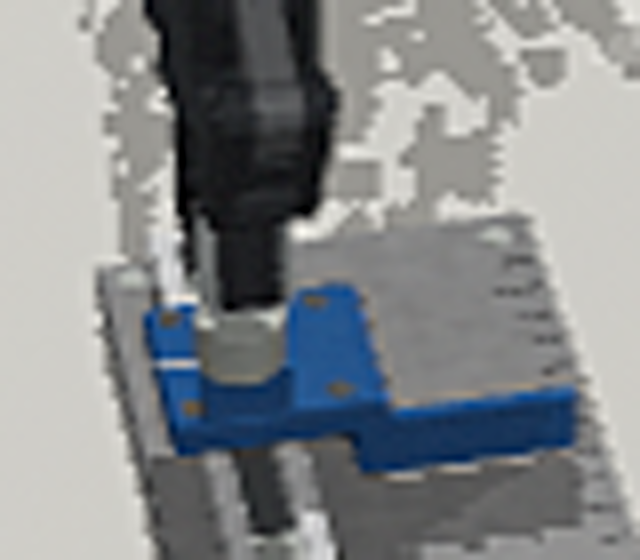

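The side crop shows the knob lifted, with the steel sleeve exposed at (240,350) and the gripper fingers above it. Fz of -6.2 N matches the plunger at about 9 mm. I raise it a little more, relieve the sideways force, then slide.

Request:
jog_arm:
  commands:
    - {"travel": [-0.5, 0, -0.7], "rot": [0, 0, 0], "claw": 255}
    - {"travel": [0, 3, 0], "rot": [0, 0, 0], "claw": 255}
    - {"travel": [0, 6, 0], "rot": [0, 0, 0], "claw": 255}
    - {"travel": [0, 6, 0], "rot": [0, 0, 0], "claw": 255}
    - {"travel": [0, 6, 0], "rot": [0, 0, 0], "claw": 255}

```text
time: 5.95
tool_pos: [0.5623, -0.0708, 0.0654]
tcp_rot: [-0.372, 3.119, -0.0]
wrist_force: [5.0, -1.8, -6.5]
width: 0.265
grip_force: 39.5
```

```bash
python3 plan.py .5466 -.0095 .0645
```

```text
t 5.95 rot deg [-0.01  0.01  0.02] travel mm (target axes) [ 0.9 63.2  0.9] F [ 5.  -1.8 -6.5] w 0.265 grip 39.5
```

Request:
jog_arm:
  commands:
    - {"travel": [-0.5, 8, 0], "rot": [0, 0, 0], "claw": 255}
    - {"travel": [-0.5, 8, 0], "rot": [0, 0, 0], "claw": 255}
    - {"travel": [0, 8, 0], "rot": [0, 0, 0], "claw": 255}
    - {"travel": [0, 8, 0], "rot": [0, 0, 0], "claw": 255}
    - {"travel": [0, 8, 0], "rot": [0, 0, 0], "claw": 255}

```text
time: 6.45
tool_pos: [0.553, -0.0312, 0.0656]
tcp_rot: [0.373, -3.118, -0.0]
wrist_force: [2.0, -2.1, -7.0]
width: 0.27
grip_force: 39.5
```

Request:
jog_arm:
  commands:
    - {"travel": [0, 6, 0], "rot": [0, 0, 0], "claw": 255}
    - {"travel": [0, 6, 0], "rot": [0, 0, 0], "claw": 255}
    - {"travel": [0, 3, 0], "rot": [0, 0, 0], "claw": 255}
    - {"travel": [0, 0, 0], "rot": [0, 0, 0], "claw": 255}
    - {"travel": [0, 0, 0], "rot": [0, 0, 0], "claw": 255}

```text
time: 6.95
tool_pos: [0.5495, -0.0165, 0.0656]
tcp_rot: [0.372, -3.118, -0.002]
wrist_force: [-0.8, 1.8, -7.5]
width: 0.266
grip_force: 39.5
```

```bash
python3 plan.py .5466 -.0098 .0645; python3 - <<'E'
from h import *
d=cam("side")
cv2.imwrite("pics/s4.png",cv2.resize(d["color"][200:300,270:380],(770,600)[::1] if 0 else (660,600),interpolation=2))
E
```

```text
t 6.95 rot deg [ 0.1  -0.07  0.  ] travel mm (target axes) [1.3 7.2 1.1] F [-0.8  1.8 -7.5] w 0.266 grip 39.5
```

View pics/s4.png

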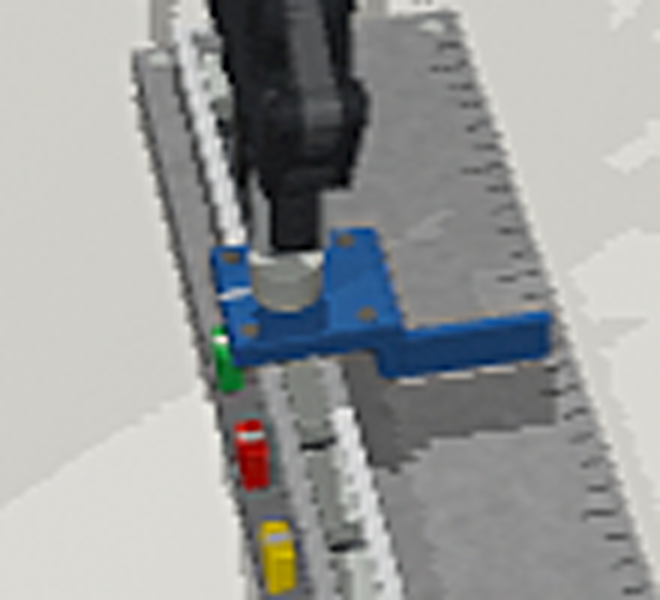

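The stop is now just short of the green tab, which is at crop (228,360); the stop's white index line is at (235,295). About 7 mm remains by measurement.

Request:
jog_arm:
  commands:
    - {"travel": [0, 3, 0], "rot": [0, 0, 0], "claw": 255}
    - {"travel": [0, 2.5, 0], "rot": [0, 0, 0], "claw": 255}
    - {"travel": [0, 1.7, 0], "rot": [0, 0, 0], "claw": 255}
    - {"travel": [0, 0, 0], "rot": [0, 0, 0], "claw": 255}
    - {"travel": [0, 0, 1], "rot": [0, 0, 0], "claw": 255}

```text
time: 7.5
tool_pos: [0.5482, -0.0103, 0.0649]
tcp_rot: [0.373, -3.119, -0.0]
wrist_force: [-1.8, -2.3, -6.9]
width: 0.267
grip_force: 39.7
```

Request:
jog_arm:
  commands:
    - {"travel": [0, 0, 1], "rot": [0, 0, 0], "claw": 255}
    - {"travel": [0, 0, 1], "rot": [0, 0, 0], "claw": 255}
    - {"travel": [0, 0, 0.5], "rot": [0, 0, 0], "claw": 255}
    - {"travel": [0, 0, 0.5], "rot": [0, 0, 0], "claw": 255}
    - {"travel": [0, 0, 0], "rot": [0, 0, 0], "claw": 255}

```text
time: 8.0
tool_pos: [0.5482, -0.0102, 0.0617]
tcp_rot: [0.372, -3.119, -0.0]
wrist_force: [-1.8, -1.8, -6.5]
width: 0.268
grip_force: 39.7
```

```bash
python3 plan.py .5466 -.0098 .0645
```

```text
t 8.0 rot deg [ 0.02 -0.05  0.02] travel mm (target axes) [ 1.5  0.8 -2.8] F [-1.8 -1.8 -6.5] w 0.268 grip 39.7
```

Request:
jog_arm:
  commands:
    - {"travel": [0, 0.5, 0], "rot": [0, 0, 0], "claw": 255}
    - {"travel": [0, 0, 0.5], "rot": [0, 0, 0], "claw": 255}
    - {"travel": [0, 0, 0.5], "rot": [0, 0, 0], "claw": 255}
    - {"travel": [0, 0, 0.5], "rot": [0, 0, 0], "claw": 255}
    - {"travel": [0, 0, 0], "rot": [0, 0, 0], "claw": 255}

```text
time: 8.5
tool_pos: [0.5482, -0.0098, 0.0603]
tcp_rot: [0.373, -3.119, 0.0]
wrist_force: [-3.4, -3.3, -5.9]
width: 0.265
grip_force: 39.7
```

Request:
jog_arm:
  commands:
    - {"travel": [0.4, 0, 0.5], "rot": [0, 0, 0], "claw": 255}
    - {"travel": [0, 0, 0.5], "rot": [0, 0, 0], "claw": 255}
    - {"travel": [0, 0, 0.5], "rot": [0, 0, 0], "claw": 255}
    - {"travel": [0, 0, 0.5], "rot": [0, 0, 0], "claw": 255}
    - {"travel": [0, 0, 0], "rot": [0, 0, 0], "claw": 255}

```text
time: 9.0
tool_pos: [0.5481, -0.0098, 0.0585]
tcp_rot: [-0.373, 3.119, 0.0]
wrist_force: [-3.9, -2.7, -5.4]
width: 0.266
grip_force: 39.7
```

Request:
jog_arm:
  commands:
    - {"travel": [0, 0, 0.7], "rot": [0, 0, 0], "claw": 255}
    - {"travel": [0, 0, 0.7], "rot": [0, 0, 0], "claw": 255}
    - {"travel": [0, 0, 0.6], "rot": [0, 0, 0], "claw": 255}
    - {"travel": [0, 0, 0.5], "rot": [0, 0, 0], "claw": 255}
    - {"travel": [0, 0, 0], "rot": [0, 0, 0], "claw": 255}

```text
time: 9.5
tool_pos: [0.5481, -0.0098, 0.0559]
tcp_rot: [-0.373, 3.119, -0.0]
wrist_force: [-3.6, -2.1, -5.7]
width: 0.268
grip_force: 39.8
```

Request:
jog_arm:
  commands:
    - {"travel": [0, 0, 0.4], "rot": [0, 0, 0], "claw": 255}
    - {"travel": [0, 0, 0.4], "rot": [0, 0, 0], "claw": 255}
    - {"travel": [0, 0, 0.3], "rot": [0, 0, 0], "claw": 255}
    - {"travel": [0, 0, 0], "rot": [0, 0, 0], "claw": 255}
    - {"travel": [0, 0, 0], "rot": [0, 0, 0], "claw": 255}

```text
time: 10.0
tool_pos: [0.5482, -0.0098, 0.0554]
tcp_rot: [-0.373, 3.119, -0.0]
wrist_force: [-4.3, -2.4, -1.9]
width: 0.265
grip_force: 40.2
```

Request:
jog_arm:
  commands:
    - {"travel": [0, 0, 0.3], "rot": [0, 0, 0], "claw": 255}
    - {"travel": [0, 0, 0], "rot": [0, 0, 0], "claw": 180}
    - {"travel": [0, 0, 0], "rot": [0, 0, 0], "claw": 100}
    - {"travel": [0, 0, 0], "rot": [0, 0, 0], "claw": 50}
    - {"travel": [0, 0, 0], "rot": [0, 0, 0], "claw": 0}

```text
time: 10.5
tool_pos: [0.5494, -0.0096, 0.0554]
tcp_rot: [-0.372, 3.117, -0.0]
wrist_force: [0.9, 0.2, -0.2]
width: 0.795
grip_force: 0.0
```

Request:
jog_arm:
  commands:
    - {"travel": [0, 0, 0], "rot": [0, 0, 0], "claw": 0}
    - {"travel": [0, 0, 0], "rot": [0, 0, 0], "claw": 0}
    - {"travel": [0, 0, -10], "rot": [0, 0, 0], "claw": 0}
    - {"travel": [0, 0, -20], "rot": [0, 0, 0], "claw": 0}
    - {"travel": [0, 0, -40], "rot": [0, 0, 0], "claw": 0}

```text
time: 11.0
tool_pos: [0.5452, -0.0097, 0.1226]
tcp_rot: [0.372, -3.113, -0.002]
wrist_force: [0.6, 0.3, -0.8]
width: 0.998
grip_force: 0.0
```

Request:
jog_arm:
  commands:
    - {"travel": [0, 0, -45], "rot": [0, 0, 0], "claw": 0}
    - {"travel": [0, 0, -45], "rot": [0, 0, 0], "claw": 0}
    - {"travel": [5, 45, 0], "rot": [0, 0, 0], "claw": 0}
    - {"travel": [5, 45, 0], "rot": [0, 0, 0], "claw": 0}
    - {"travel": [5, 45, 0], "rot": [0, 0, 0], "claw": 0}

```text
time: 11.5
tool_pos: [0.5017, 0.1189, 0.2163]
tcp_rot: [-0.37, 3.117, 0.001]
wrist_force: [0.2, 0.3, -0.1]
width: 1.002
grip_force: 0.0
```

Request:
jog_arm:
  commands:
    - {"travel": [5, 45, 0], "rot": [0, 0, 0], "claw": 0}
    - {"travel": [5, 45, 0], "rot": [0, 0, 0], "claw": 0}
    - {"travel": [5, 45, 0], "rot": [0, 0, 0], "claw": 0}
    - {"travel": [5, 45, 0], "rot": [0, 0, 0], "claw": 0}
    - {"travel": [0, 0, 0], "rot": [0, 0, 0], "claw": 0}

```text
time: 12.0
tool_pos: [0.438, 0.2926, 0.2156]
tcp_rot: [-0.381, 3.118, 0.004]
wrist_force: [0.2, 0.8, 0.4]
width: 1.005
grip_force: 0.0
```

```bash
python3 - <<'E'
from h import *
C={n:cam(n) for n in("top","side")}
t,s=C["top"]["color"],C["side"]["color"]
cv2.imwrite("pics/s5.png",np.hstack([cv2.resize(t[205:305,245:410],(470,285),interpolation=2)[:, :],cv2.resize(s[185:335,280:390],(209,285),interpolation=2)]))
P={}
for n,(x0,y0,x1,y1) in dict(top=(250,205,405,265),side=(285,190,350,330)).items():
    h=cv2.cvtColor(C[n]["color"][y0:y1,x0:x1],cv2.COLOR_BGR2HSV).astype(int)
    m=(((h[...,0]<8)|(h[...,0]>172))&(h[...,1]>120)&(h[...,2]>70)).astype(np.uint8)
    nn,l,st,ce=cv2.connectedComponentsWithStats(m)
    for i in range(1,nn):
        if st[i,4]>20: print(n,st[i,4],ce[i]+[x0,y0]); P.setdefault(n,ce[i]+[x0,y0])
print(tri(C["top"],P["top"],C["side"],P["side"]),"want ~.5466,-.0093,.081")
print(onz(C["top"],*P["top"],.081), monitor.read_state()["tool_pos"])
E
```

```text
top 45 [319.57777778 242.15555556]
side 42 [317.78571429 230.85714286]
side 42 [311.66666667 276.66666667]
(array([ 0.54688143, -0.0103545 ,  0.08147025]), np.float64(0.0001451610439507886)) want ~.5466,-.0093,.081
[ 0.54699268 -0.01034531  0.081     ] [0.43943094 0.28892638 0.21513497]
```

View pics/s5.png

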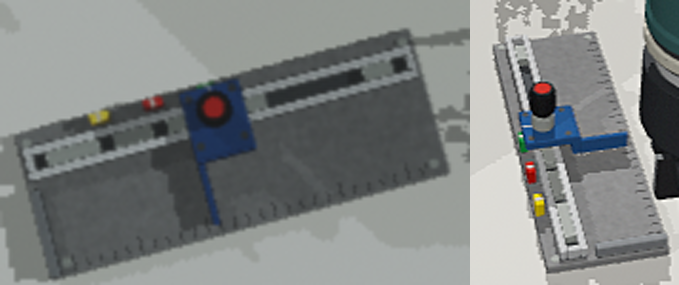

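The stop stands at the green tab, and the knob's red top is at (319.6,242.2) in the top view. The knob top measures z = 0.0815, against 0.0812 when parked, so the pin is fully home. The robot is clear, so I hand the job in.

```bash
python3 -c "
from workcell import workorder
print(workorder.finish_job())"
```

```text
the job is handed in; nothing more can be done
None
```

The blue stop now stands at the green tab with its pin fully home in the nearest hole, and the job is handed in; it took about 12 s, nothing else was moved, and no verdict has come back.

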